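# Running a thread tap to the bottom of a manipulator mounting plate

### The job

A thread tap with a T-shaped cross-bar stands started in the centre boss of the mounting plate. Clean the thread to its bottom: push the cross-bar half a turn clockwise (seen from above), pause, then a quarter turn back, pause, and again half a turn forward and a quarter back, pausing between strokes, then forward until you feel the tap bottom. Do not force it there, leave it bottomed, and leave everything else where it lies.

Things in the scene. Friction and masses are not known exactly. Their poses are not given: they have to be found in the camera images.
- plate: white-enamelled mounting plate, 130 x 160 x 12 mm (x, y, z), bolted down; origin under its centre. Centre boss: aluminium, 46 mm diameter, top 42 mm above the bench. Lower bosses (26 mm diameter, top at 24 mm) 56 mm to either side along y; four screw heads (top at 18 mm) near the corners
- tap: steel tap, 20 mm shank in the centre boss, its 10 mm square top showing on the hub, 18 mm above the origin; turns about the plate's vertical axis, sinks 3 mm per clockwise turn (from above). Origin on that axis at the bar's height (110 mm above the bench at the start); z up. Friction 0.15 N m (3 N at 50 mm) holds it where it is left. It stops dead at the thread's bottom, unseen, 5/6 to 1 turn clockwise of the start
- wrench: dark steel T-wrench on the tap. Origin on the axis at the bar's centre line; x along the bar, z up. Bar 9 mm diameter, reaching 77 mm to either side (13 mm knobs on the last 8 mm); hub 30 mm diameter, from 14 mm below to 12 mm above the bar's centre. It carries the tap through a spring of 7 N m/rad (10 N at 50 mm: 4 degrees) and lines up with the tap (x to x) when let go; 17 degrees of twist breaks the tap
- bar_end (a point): point on the bar's centre line, 70 mm from the axis on the wrench's +x side
- objective: bystander: a steel objective lens standing upright, 30 mm diameter, 42 mm tall, origin under its centre
- collar: bystander: an aluminium ring lying flat, 42 mm diameter, 14 mm tall, origin under its centre
- dish: bystander: a clear flat dish, 60 mm diameter, 13 mm tall, origin under its centre
- oil: bystander: an amber bottle, 38 mm diameter, 85 mm tall, origin under its centre
- driver: bystander: a screwdriver lying on the bench, along its x axis
- spare_tap: bystander: a small tap 100 mm long lying on the bench along its x axis
- hexkey: bystander: an L-shaped hex key lying flat, 100 x 35 mm
Not all that is in view belongs to the job. What is meant by the plate is not blue or turquoise, and is the smaller of those in its own colour.

How it is judged:
On the way, in this order (a step that is already met when the one before it is completed fails the run):
1. the bar rests about half a turn clockwise of its start (within 45 degrees) (distance of bar_end from where it was at the start of the episode above 0.129 m and angular speed of wrench below 0.2 rad/s), for 0.2 s.
2. the bar rests about a quarter turn clockwise of its start (45 to 128 degrees) (distance of bar_end from where it was at the start of the episode between 0.0535 and 0.126 m and z of tap in the frame of plate above 0.1086 m and angular speed of wrench below 0.2 rad/s), for 0.2 s.
3. the bar rests about three quarters of a turn clockwise of its start (232 to 315 degrees) (distance of bar_end from where it was at the start of the episode between 0.0535 and 0.126 m and z of tap in the frame of plate below 0.1084 m and angular speed of wrench below 0.2 rad/s), for 0.2 s.
4. the bar rests about half a turn clockwise of its start again (within 45 degrees) (all of step 1), for 0.2 s.
At the end, for the whole second after the job is handed in: the tap stands within about 12 degrees (0.1 mm) of the bottom of the thread, at rest and not touched (z of tap in the frame of plate below 0.10736 m and angular speed of wrench below 0.1 rad/s and contact force between each of the arm, the fingers and tap below 0.5 N).
It fails at once if the wrench is twisted more than 17 degrees against the tap (it would break) (angle between the x axis of tap and the x axis of wrench, either way round above 0.3 rad).
It fails at once if a bystander is moved more than 15 mm (distance of any of objective, collar, dish, oil, driver, spare_tap, hexkey from where it was at the start of the episode above 0.015 m).
It also fails if it takes over 72 s, if anything falls off the work surface, if the arm or the gripper's body presses on something with over 40 N, if the wrist force passes 120 N, or if a joint passes its speed limit or range.

### The arm

A 6-joint arm with a two-finger parallel gripper is mounted at the origin on the work surface. World frame = base frame: x ahead of the robot, y to its left, z up, the work surface at z = 0. Lengths are in m, angles in rad, forces in N, time in s.
With the tool pointing down it reaches from about 0.4 to 0.925 m from the base axis. Payload 3.4 kg.
Tool frame: the origin (TCP) lies midway between the tips of the shut fingers; the grasp point (between the pads) lies 19 mm behind it (manip.grip_point_offset is the distance from the TCP to the grasp point, in m); z points along the fingers, y is the direction in which the jaws open and shut (so a half turn about z gives the same grasp; the last joint's range is limited). The gripper opens to 85 mm and grips with 20 to 120 N. Pads are 22 mm wide; open, the fingers measure 114 mm over their backs; the gripper's body (76 mm by 85 mm) begins 54 mm behind the grasp point. The pads swing forward as they close: fully open they stand 13 mm farther back than shut.
Start: joints at [-1.202, 0.307, 1.506, -0, 1.328, -0.073], TCP at [0.246, -0.52, 0.231] pointing down, gripper open.
Joint ranges: [-3.12, 3.12], [-1.05, 2.28], [0.14, 2.33], [-1.42, 4.57], [0.1, 2.73], [-2.68, 2.68]. Speed limits (rad/s): [2.57, 2.57, 3.14, 3.14, 3.14, 3.14].

### API

Orientations are given as a 3x3 rotation matrix whose columns are the frame's x, y, z axes.
In Python, from bench import manip, optics gives the robot as it stands.
- The arm moves only by the tool apply_moves, never from a script. Its argument "commands" is one flat list of numbers, 4 for each row, row after row: the shift along the tool's x, y, z in cm, then the turn about the tool's z in rad. A call has 1 to 8 rows; each row is the pose to reach, as a shift and turn from the pose measured when the call began, along the tool's axes at that moment; what a row does not reach only later rows make up. A row lasts 1/12 s, in which the tool goes at most 41.7 mm and 7.16 degrees, less where a joint would pass 70% of its speed; a pose out of reach is approached as far as the arm can. A call with a gripper value outside its range is refused whole. "gripper" is the opening in per cent of the stroke, from 0 (shut) to 100 (fully open), set as the call begins (left out, the last holds). The fingers move at their own pace and stop on an object; "grip_force" is the grip in N (left out, the last holds). Time passes only in rows, so rows that repeat a pose let the fingers close. It gives the time, the measured TCP pose, the force and the opening at its end, in the units of the state.
- manip.sense(): the state, without advancing time (a new reading comes with each control period).
- optics.read_camera(name): name is "scene" or "top"; returns a dict with "img" (384x512x3 uint8, blue, green, red), "mtx" (3x3 intrinsics, pixels), "D" ([k1, k2, p1, p2, k3] as OpenCV has them; the pictures are not rectified), "R" (3x3) and "t" (3): a world point X has camera coordinates R X + t. Camera axes: x right, y down, z forward; pixel columns grow to the right and rows downward; lengths in m; the calibration is good to about 2 mm. A picture is of the moment at which its call begins. There is no depth.
- manip.sign_off(): hands the job in, once; it reports no verdict.
The state is a dict: "t": time; "joints": joint angles; "dq": joint speeds; "tau": joint torques, N m; "ee_pos": TCP position; "eef_rot": TCP orientation; "wrist_force": force on the tool from outside, world axes, zero at the start; "wrist_torque": the same for the moment, N m; "finger_gap": finger opening in m.
Only numpy, scipy, OpenCV 4.12 (cv2) and the standard library are available. Lean on these libraries where they do the work, as an engineer would, in place of code of your own. Each camera call takes 0.05 s, during which the arm holds its last target. There are 200 camera calls.

## Working session

There is one attempt and no reset: what is moved stays moved. The work goes in short steps, Python scripts to look and compute and a tool call to move; the robot and the scene stay as the last step left them, time stands still between calls to the robot, and variables do not carry over. Pictures are saved under pics/ and viewed, about 8 in all and at most 12, crops included, and the job is handed in when it is done.

Besides the shell and the picture viewer there is one more tool, called after ">>>" in YAML: its name, and indented under it one key for each argument. apply_moves: Moves the arm, as the interface text tells. Its arguments: {"type":"object","properties":{"commands":{"type":"array"},"gripper":{"type":"number"},"grip_force":{"type":"number"}},"required":["commands"]}

```bash
mkdir -p pics; python3 - <<'E'
from bench import manip, optics
import cv2, numpy as np
np.set_printoptions(precision=4,suppress=True)
for n in("scene","top"):
    c=optics.read_camera(n); cv2.imwrite(f"pics/{n}0.png",c["img"])
    print(n,c["mtx"],c["D"],c["R"],c["t"])
    np.savez(f"{n}.npz",**{k:np.array(v) for k,v in c.items()})
print(manip.sense())
E
```

```text
scene [[388.6116   0.     255.459 ]
 [  0.     388.6116 195.8545]
 [  0.       0.       1.    ]] [-0.0094  0.      0.      0.      0.    ] [[-0.7133  0.7009  0.0006]
 [ 0.423   0.4312 -0.797 ]
 [-0.5589 -0.5682 -0.604 ]] [ 0.2785 -0.1532  1.5566]
top [[422.2351   0.     251.4317]
 [  0.     422.2351 184.4799]
 [  0.       0.       1.    ]] [-0.15  0.    0.    0.    0.  ] [[-0.0179 -0.9997  0.019 ]
 [-0.9964  0.0162 -0.0833]
 [ 0.0829 -0.0205 -0.9963]] [0.0784 0.4765 1.3645]
{'t': 0.1, 'joints': array([-1.2015,  0.3075,  1.5075, -0.    ,  1.3284, -0.0735]), 'dq': array([ 0.0012, -0.0021, -0.0016, -0.0006,  0.001 , -0.0014]), 'tau': array([  0.0006, -45.8528, -25.2609,  -0.0002,   0.0056,   0.    ]), 'ee_pos': array([ 0.2461, -0.519 ,  0.2305]), 'eef_rot': array([[ 0.9036,  0.4285, -0.0007],
       [ 0.4285, -0.9036,  0.0017],
       [ 0.0001, -0.0018, -1.    ]]), 'wrist_force': array([-0.5467, -0.811 , -0.4014]), 'wrist_torque': array([ 0.0621,  0.0094, -0.0164]), 'finger_gap': 0.08523778679962488}
```

View pics/top0.png

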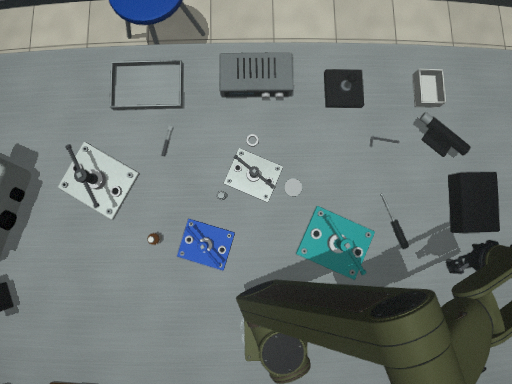

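View pics/scene0.png

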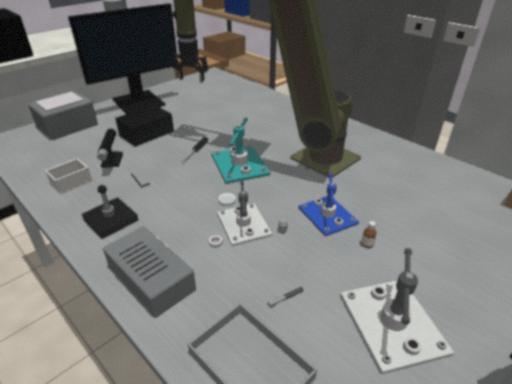

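In the top view there are four plates: white at (98,180), a smaller white at (254,174), blue at (206,244) and turquoise at (336,243). The smaller white one at (254,174) fits: it isn't blue or turquoise, and it's the smaller of the two whites. I'll confirm it in a crop.

```bash
python3 - <<'E'
import cv2, numpy as np
a=cv2.imread("pics/top0.png")[130:220,205:315]; b=cv2.imread("pics/scene0.png")[175:255,195:295]
a=cv2.resize(a,None,fx=6,fy=6,interpolation=cv2.INTER_CUBIC)
b=cv2.resize(b,None,fx=6,fy=6,interpolation=cv2.INTER_CUBIC)
cv2.imwrite("pics/ctop.png",a);cv2.imwrite("pics/cscene.png",b)
E
```

```text
(no output)
```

View pics/ctop.png

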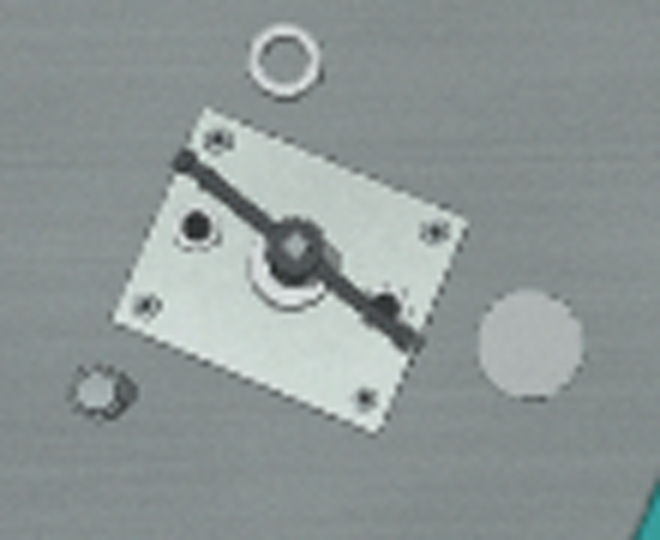

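View pics/cscene.png

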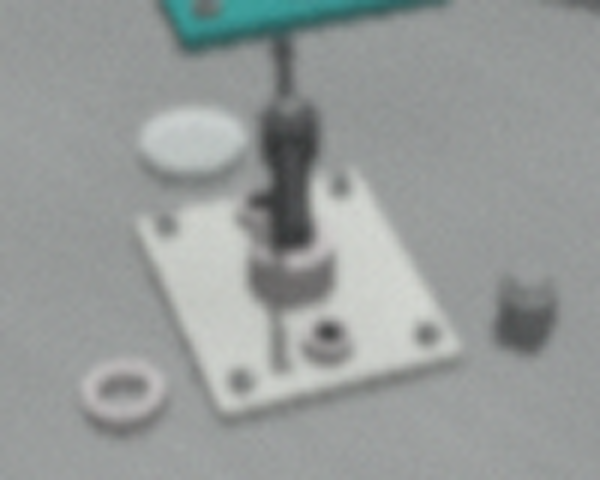

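The crops show the small white plate with corners at crop (207,108), (468,220), (380,433) and (115,320). Its dark T-bar ends are at (183,160) and (412,343), with the hub at (297,245). This is the target. The collar, dish and objective are nearby.

```bash
cat >h.py <<'E'
import numpy as np, cv2
np.set_printoptions(precision=4,suppress=True)
def ray(c,uv,z):
    p=cv2.undistortPoints(np.array([[uv]],float),c["mtx"],c["D"])[0,0]
    d=c["R"].T@np.array([p[0],p[1],1]); o=-c["R"].T@c["t"]
    return (o+d*(z-o[2])/d[2])[:2]
E
python3 - <<'E'
from h import *
c=np.load("top.npz"); s=np.load("scene.npz")
f=lambda cx,cy,z:ray(c,((cx+.5)/6-.5+205,(cy+.5)/6-.5+130),z)
g=lambda cx,cy,z:ray(s,((cx+.5)/6-.5+195,(cy+.5)/6-.5+175),z)
K=[f(*p,.012) for p in[(207,108),(468,220),(380,433),(115,320)]]
print("corners",K,np.mean(K,0), "scene ctr",np.mean([g(*p,.012) for p in[(140,215),(360,165),(465,350),(225,412)]],0))
a,b=f(183,160,.11),f(412,343,.11)
print("bar",a,b,(a+b)/2,np.linalg.norm(a-b),"ang",np.degrees(np.arctan2(*(b-a)[::-1])))
print("taptop",f(297,245,.128), "scene",g(289,100,.128))
print("collar",f(285,61,.014),"dish",f(530,345,.013),"obj",f(100,392,.042))
for n,u,z in[("oil",(153,239),.08),("spare",(167,140),.005),("hex",(383,140),.003),("driver",(394,221),.01),("turq",(346,244),.11),("blue",(206,244),.1)]: print(n,ray(c,u,z))
E
```

```text
corners [array([0.602 , 0.1089]), array([ 0.5373, -0.0342]), array([0.4206, 0.0169]), array([0.4851, 0.1611])] [0.5112 0.0632] scene ctr [0.5068 0.067 ]
bar [0.5583 0.1209] [0.4622 0.0054] [0.5102 0.0631] 0.150243669635526 ang -129.75772472787153
taptop [0.5113 0.0637] scene [0.5062 0.0635]
collar [0.6274 0.0653] dish [ 0.4675 -0.0667] obj [0.4438 0.1683]
oil [0.3071 0.3815]
spare [0.6333 0.3504]
hex [ 0.6246 -0.3833]
driver [ 0.3477 -0.4068]
turq [ 0.2821 -0.215 ]
blue [0.2908 0.214 ]
```

>>> apply_moves:
  commands: [2.9,-2.4,-1.5,-0.12,5.9,-5,-3,-0.24,8.9,-7.6,-4.5,-0.36,11.8,-10.2,-6,-0.48,14.8,-12.8,-6,-0.6,17.8,-15.4,-6,-0.72,20.8,-18,-6,-0.84,23.8,-20.5,-6,-0.96]
  gripper: 100
  grip_force: 25

```text
t: 0.77
ee_pos: [0.3733, -0.2298, 0.2908]
eef_rot: [[0.162, 0.987, -0.001], [0.987, -0.162, 0.002], [0.002, -0.001, -1.0]]
wrist_force: [0.2, 0.2, -0.4]
finger_gap: 0.0855
```

```bash
cat >>h.py <<'E'
def go(xyz,ydeg):
    from bench import manip
    s=manip.sense(); R=s["eef_rot"]
    ya=np.degrees(np.arctan2(R[1,1],R[0,1]))
    print("t",s["t"],"p",s["ee_pos"],"yang",ya,"tilt",R[:,2],"j",s["joints"],"F",s["wrist_force"],"T",s["wrist_torque"],"gap",s["finger_gap"])
    t=np.radians(-(ydeg-ya)); print("shift cm",R.T@(np.array(xyz)-s["ee_pos"])*100,"turn",t,"mod",(t+np.pi)%(2*np.pi)-np.pi)
E
python3 -c "
from h import *; go((.51,.0635,.25),140)"
```

```text
t 0.7667 p [ 0.3733 -0.2298  0.2908] yang -9.31193155455276 tilt [-0.0007  0.002  -1.    ] j [-0.6491  0.0674  1.6661  0.0011  1.4099 -0.4867] F [ 0.2014  0.2165 -0.4074] T [-0.012  -0.0243  0.0088] gap 0.08550933852907219
shift cm [31.1433  8.7473  4.1295] turn -2.605984818139361 mod -2.605984818139361
```

>>> apply_moves:
  commands: [3.9,1.1,0,-0.12,7.8,2.2,0,-0.24,11.7,3.3,0,-0.36,15.6,4.4,0,-0.48,19.5,5.5,0,-0.6,23.4,6.6,0,-0.72,27.3,7.7,0,-0.84,31.1,8.7,0,-0.96]

```text
t: 1.43
ee_pos: [0.5098, 0.0652, 0.291]
eef_rot: [[-0.72, 0.694, -0.001], [0.694, 0.72, 0.002], [0.002, 0.001, -1.0]]
wrist_force: [0.9, -0.8, 0.6]
finger_gap: 0.0855
```

>>> apply_moves:
  commands: [0,0,0,-0.12,0,0,0,-0.24,0,0,0,-0.36,0,0,0,-0.48,0,0,0,-0.6,0,0,0,-0.72,0,0,0,-0.84,0,0,0,-0.96]

```text
t: 2.1
ee_pos: [0.5093, 0.0653, 0.2905]
eef_rot: [[-0.98, -0.198, -0.002], [-0.198, 0.98, 0.002], [0.002, 0.002, -1.0]]
wrist_force: [0.1, 0.4, 0.0]
finger_gap: 0.0856
```

```bash
python3 -c "
from h import *; go((.51,.0635,.17),140)"
```

```text
t 2.1 p [0.5093 0.0653 0.2905] yang 101.40628053852654 tilt [-0.0024  0.0018 -1.    ] j [ 0.0438  0.1795  1.5323  0.002   1.4321 -1.7264] F [0.0847 0.3574 0.0196] T [-0.0468 -0.0434  0.0121] gap 0.08561573393934169
shift cm [-0.0575 -0.2147 12.0446] turn -0.6735874751937246 mod -0.6735874751937247
```

>>> apply_moves:
  commands: [0,0,1,-0.11,0,-0.1,3,-0.22,0,-0.2,5,-0.34,0,-0.2,7,-0.45,0,-0.2,9,-0.56,0,-0.2,11,-0.67,0,-0.2,13,-0.67,0,-0.2,13,-0.67]

```text
t: 2.77
ee_pos: [0.5059, 0.0634, 0.1565]
eef_rot: [[-0.646, -0.764, -0.011], [-0.764, 0.646, 0.001], [0.006, 0.009, -1.0]]
wrist_force: [-0.8, 0.3, 0.1]
finger_gap: 0.0853
```

```bash
python3 - <<'E'
from h import *; go((.51,.0635,.101),140)
from bench import optics
a=optics.read_camera("scene")["img"][165:265,195:295]; b=optics.read_camera("top")["img"][130:230,205:305]
cv2.imwrite("pics/hov.png",cv2.resize(np.hstack([a,b]),None,fx=4,fy=4,interpolation=cv2.INTER_CUBIC))
E
```

```text
t 2.7667 p [0.5059 0.0634 0.1565] yang 139.7836032025686 tilt [-0.0111  0.0015 -0.9999] j [ 0.0404  0.2945  1.7374  0.0021  1.1207 -2.4003] F [-0.7779  0.3104  0.1122] T [ 0.0273  0.0224 -0.0306] gap 0.08529303215699444
shift cm [-0.3061 -0.357   5.5472] turn -0.0037768366059491468 mod -0.0037768366059491854
```

View pics/hov.png

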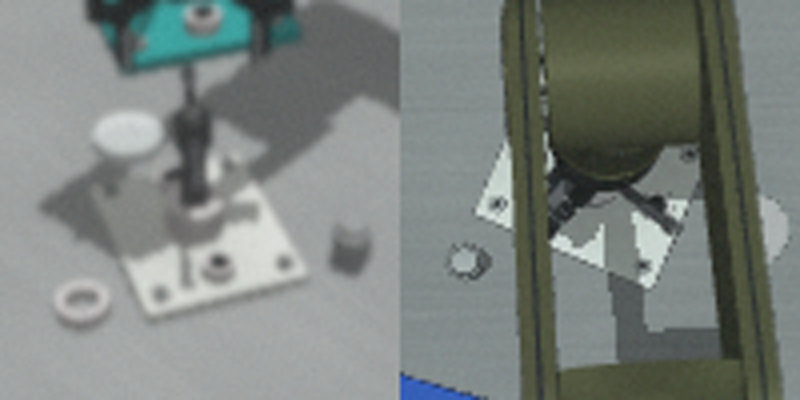

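Left panel: the fingers at (125,30) and (258,30) straddle the hub at (192,110) evenly. Right panel: the arm hides the hub, but the bar's end at (665,215) lies clear of the jaws. Descending.

>>> apply_moves:
  commands: [-0.1,-0.1,0.5,0,-0.3,-0.3,1.5,0,-0.3,-0.36,2.5,0,-0.3,-0.36,3.5,0,-0.3,-0.36,4.5,0,-0.3,-0.36,5.5,0,-0.3,-0.36,5.5,0,-0.3,-0.36,5.5,0]

```text
t: 3.53
ee_pos: [0.5122, 0.0635, 0.1038]
eef_rot: [[-0.646, -0.763, -0.007], [-0.763, 0.646, 0.002], [0.004, 0.007, -1.0]]
wrist_force: [0.3, -0.5, 0.4]
finger_gap: 0.0853
```

```bash
python3 -c "
from h import *; go((.51,.0635,.101),140)"
```

```text
t 3.5333 p [0.5122 0.0635 0.1038] yang 139.76559643268104 tilt [-0.0073  0.0016 -1.    ] j [ 0.0402  0.3642  1.7924  0.0023  0.9923 -2.4005] F [ 0.2852 -0.4684  0.431 ] T [ 0.0083 -0.0033 -0.0187] gap 0.0852653593030913
shift cm [0.1447 0.1659 0.2822] turn -0.004091114028136094 mod -0.004091114028136111
```

>>> apply_moves:
  commands: [0.1,0.15,0.3,0,0.15,0.15,0.8,0,0.15,0.15,0.8,0,0.15,0.15,0.8,0]

```text
t: 3.87
ee_pos: [0.5098, 0.0633, 0.0957]
eef_rot: [[-0.646, -0.763, -0.008], [-0.763, 0.646, 0.002], [0.004, 0.007, -1.0]]
wrist_force: [-0.9, 0.4, -0.1]
finger_gap: 0.0854
```

>>> apply_moves:
  commands: [0,0,0,0,0,0,0,0,0,0,0,0,0,0,0,0,0,0,0,0,0,0,0,0,0,0,0,0,0,0,0,0]
  gripper: 0
  grip_force: 25

```text
t: 4.53
ee_pos: [0.5084, 0.0645, 0.0961]
eef_rot: [[-0.646, -0.763, -0.01], [-0.763, 0.646, 0.004], [0.004, 0.01, -1.0]]
wrist_force: [-3.4, 4.0, 4.9]
finger_gap: 0.0294
```

```bash
python3 -c "
from h import *; go((.51,.0635,.096),140)"
```

```text
t 4.5333 p [0.5084 0.0645 0.0961] yang 139.72797239199159 tilt [-0.0099  0.0036 -0.9999] j [ 0.0409  0.3711  1.8071  0.0048  0.9732 -2.4006] F [-3.3664  3.9947  4.9449] T [ 0.5427  0.557  -0.0143] gap 0.02941617761388403
shift cm [-0.0271 -0.1897  0.0075] turn -0.004747777416071332 mod -0.004747777416071131
```

>>> apply_moves:
  commands: [0,0,0,0.05,0,0,0.01,0.12,0,0,0.01,0.22,0,0,0.02,0.32,0,0,0.02,0.42,0,0,0.03,0.52,0,0,0.03,0.62,0,0,0.04,0.72]

```text
t: 5.2
ee_pos: [0.5083, 0.0646, 0.0958]
eef_rot: [[-0.99, -0.143, -0.01], [-0.143, 0.99, 0.004], [0.009, 0.005, -1.0]]
wrist_force: [-0.4, -0.6, 1.5]
finger_gap: 0.0291
```

```bash
python3 -c "
from h import *; go((.5084,.0645,.096),-40)"
```

```text
t 5.2 p [0.5083 0.0646 0.0958] yang 98.21922842388823 tilt [-0.0098  0.0037 -0.9999] j [ 0.041   0.3713  1.8075  0.0049  0.9724 -1.676 ] F [-0.3828 -0.5664  1.4743] T [0.1733 0.0059 0.1781] gap 0.029072741111092353
shift cm [-0.0038 -0.0118 -0.0159] turn 2.4123806255629825 mod 2.4123806255629825
```

>>> apply_moves:
  commands: [0,0,0.01,0.1,0,0,0.01,0.2,0,0,0.02,0.3,0,0,0.02,0.4,0,0,0.03,0.5,0,0,0.03,0.6,0,0,0.03,0.7,0,0,0.04,0.8]

```text
t: 5.87
ee_pos: [0.5084, 0.0646, 0.0955]
eef_rot: [[-0.789, 0.614, -0.01], [0.614, 0.789, 0.004], [0.01, -0.003, -1.0]]
wrist_force: [-1.3, -0.0, -0.8]
finger_gap: 0.0289
```

```bash
python3 - <<'E'
from h import *; go((.5084,.0645,.096),-40)
from bench import optics
a=optics.read_camera("scene")["img"][165:265,195:295]; b=optics.read_camera("top")["img"][130:230,205:305]
cv2.imwrite("pics/g1.png",cv2.resize(np.hstack([a,b]),None,fx=4,fy=4,interpolation=cv2.INTER_CUBIC))
E
```

```text
t 5.8667 p [0.5084 0.0646 0.0955] yang 52.12073943460167 tilt [-0.0096  0.0037 -0.9999] j [ 0.041   0.3718  1.808   0.005   0.9712 -0.8714] F [-1.253  -0.0129 -0.7643] T [ 0.3385 -0.2421  0.1797] gap 0.02893988927771809
shift cm [-0.0091 -0.0086 -0.0534] turn 1.6078102125055784 mod 1.6078102125055782
```

View pics/g1.png

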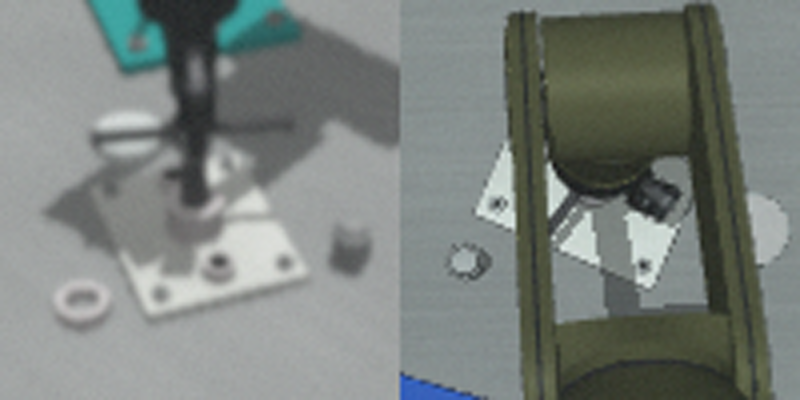

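The left panel shows the bar now lying across the image, (95,135) to (293,125), so it has turned 90° with the gripper. Continuing to 180°.

>>> apply_moves:
  commands: [0,0,0.01,0.1,0,0,0.01,0.2,0,0,0.02,0.3,0,0,0.02,0.4,0,0,0.03,0.5,0,0,0.03,0.6,0,0,0.03,0.7,0,0,0.04,0.8]

```text
t: 6.63
ee_pos: [0.5083, 0.0647, 0.0952]
eef_rot: [[-0.113, 0.994, -0.009], [0.994, 0.113, 0.004], [0.005, -0.009, -1.0]]
wrist_force: [-0.4, 0.7, 0.8]
finger_gap: 0.0289
```

>>> apply_moves:
  commands: [0,0,0.01,0.1,0,0,0.01,0.2,0,0,0.02,0.3,0,0,0.02,0.4,0,0,0.03,0.5,0,0,0.03,0.6,0,0,0.03,0.7,0,0,0.04,0.8]

```text
t: 7.3
ee_pos: [0.5084, 0.0646, 0.0948]
eef_rot: [[0.635, 0.772, -0.009], [0.772, -0.635, 0.003], [-0.003, -0.009, -1.0]]
wrist_force: [-0.3, 0.0, 0.6]
finger_gap: 0.0293
```

>>> apply_moves:
  commands: [0,0,0,0,0,0,0,0,0,0,0,0,0,0,0,0,0,0,0,0,0,0,0,0,0,0,0,0,0,0,0,0]

```text
t: 7.97
ee_pos: [0.5084, 0.0646, 0.0948]
eef_rot: [[0.635, 0.773, -0.009], [0.773, -0.635, 0.003], [-0.003, -0.009, -1.0]]
wrist_force: [-0.2, 1.5, -0.5]
finger_gap: 0.0291
```

```bash
python3 -c "
from h import *; go((.5084,.0645,.0945),50)"
```

```text
t 7.9667 p [0.5084 0.0646 0.0948] yang -39.40287966845094 tilt [-0.0091  0.0033 -1.    ] j [0.0413 0.3725 1.8092 0.0044 0.9689 0.7265] F [-0.2279  1.5154 -0.5311] T [-0.1966 -0.3758  0.0895] gap 0.029145678161999637
shift cm [-0.0031  0.0088  0.0294] turn -1.5603746109787653 mod -1.5603746109787653
```

>>> apply_moves:
  commands: [0,0,-0.01,-0.1,0,0,-0.01,-0.2,0,0,-0.02,-0.3,0,0,-0.02,-0.4,0,0,-0.03,-0.5,0,0,-0.03,-0.6,0,0,-0.03,-0.7,0,0,-0.04,-0.8]

```text
t: 8.63
ee_pos: [0.5083, 0.0646, 0.0952]
eef_rot: [[-0.116, 0.993, -0.009], [0.993, 0.116, 0.004], [0.005, -0.009, -1.0]]
wrist_force: [-0.7, 0.8, -1.0]
finger_gap: 0.0291
```

>>> apply_moves:
  commands: [0,0,-0.01,-0.1,0,0,-0.01,-0.2,0,0,-0.02,-0.3,0,0,-0.02,-0.4,0,0,-0.03,-0.5,0,0,-0.03,-0.6,0,0,-0.03,-0.7,0,0,-0.04,-0.77]

```text
t: 9.3
ee_pos: [0.5083, 0.0646, 0.0955]
eef_rot: [[-0.777, 0.629, -0.009], [0.629, 0.777, 0.004], [0.01, -0.003, -1.0]]
wrist_force: [0.2, -0.6, -1.3]
finger_gap: 0.0292
```

>>> apply_moves:
  commands: [0,0,0,0,0,0,0,0,0,0,0,0,0,0,0,0,0,0,0,0,0,0,0,0,0,0,0,0,0,0,0,0]

```text
t: 9.97
ee_pos: [0.5083, 0.0646, 0.0955]
eef_rot: [[-0.777, 0.629, -0.009], [0.629, 0.777, 0.004], [0.01, -0.003, -1.0]]
wrist_force: [-0.6, 0.0, -1.2]
finger_gap: 0.0293
```

```bash
python3 - <<'E'
from h import *; go((.5084,.0645,.096),50)
from bench import optics
a=optics.read_camera("scene")["img"][165:265,195:295]
cv2.imwrite("pics/g2.png",cv2.resize(a,None,fx=4,fy=4,interpolation=cv2.INTER_CUBIC))
E
```

```text
t 9.9667 p [0.5083 0.0646 0.0955] yang 51.00788474256969 tilt [-0.0094  0.0041 -0.9999] j [ 0.0407  0.3715  1.8083  0.0054  0.971  -0.8526] F [-0.5846  0.0161 -1.1876] T [ 0.1138 -0.1323 -0.0851] gap 0.029283938629421156
shift cm [-0.0161 -0.0024 -0.0477] turn 0.017590907238456605 mod 0.017590907238456577
```

View pics/g2.png

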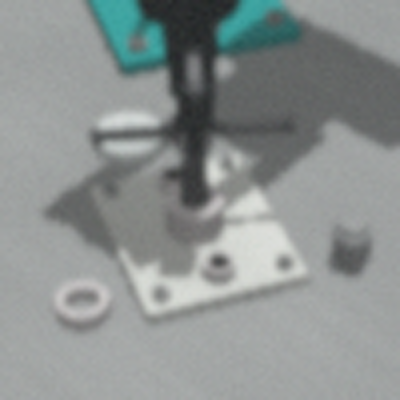

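The bar lies at a quarter turn again, (95,135) to (295,127), and it tracks the gripper without slipping. Next is the second forward stroke.

>>> apply_moves:
  commands: [0,0,0.01,0.1,0,0,0.01,0.2,0,0,0.02,0.3,0,0,0.02,0.4,0,0,0.03,0.5,0,0,0.03,0.6,0,0,0.03,0.7,0,0,0.04,0.8]

```text
t: 10.68
ee_pos: [0.5084, 0.0646, 0.0952]
eef_rot: [[-0.086, 0.996, -0.009], [0.996, 0.086, 0.004], [0.005, -0.009, -1.0]]
wrist_force: [-0.5, 0.0, 0.3]
finger_gap: 0.029
```

>>> apply_moves:
  commands: [0,0,0.01,0.1,0,0,0.01,0.2,0,0,0.02,0.3,0,0,0.02,0.4,0,0,0.03,0.5,0,0,0.03,0.6,0,0,0.03,0.7,0,0,0.04,0.8]

```text
t: 11.35
ee_pos: [0.5084, 0.0646, 0.0948]
eef_rot: [[0.658, 0.753, -0.009], [0.753, -0.658, 0.003], [-0.003, -0.009, -1.0]]
wrist_force: [-0.2, -0.2, -0.6]
finger_gap: 0.0291
```

>>> apply_moves:
  commands: [0,0,0.01,0.1,0,0,0.01,0.2,0,0,0.02,0.3,0,0,0.02,0.4,0,0,0.03,0.5,0,0,0.03,0.6,0,0,0.03,0.7,0,0,0.04,0.8]

```text
t: 12.02
ee_pos: [0.5083, 0.0646, 0.0944]
eef_rot: [[0.999, 0.049, -0.009], [0.049, -0.999, 0.003], [-0.009, -0.003, -1.0]]
wrist_force: [-0.4, 0.2, 0.1]
finger_gap: 0.0293
```

>>> apply_moves:
  commands: [0,0,0.01,0.1,0,0,0.01,0.2,0,0,0.02,0.3,0,0,0.02,0.4,0,0,0.03,0.5,0,0,0.03,0.6,0,0,0.04,0.7,0,0,0.04,0.72]

```text
t: 12.68
ee_pos: [0.5083, 0.0645, 0.0941]
eef_rot: [[0.782, -0.623, -0.009], [-0.623, -0.782, 0.003], [-0.009, 0.004, -1.0]]
wrist_force: [0.5, -0.3, 0.2]
finger_gap: 0.0292
```

>>> apply_moves:
  commands: [0,0,0,0,0,0,0,0,0,0,0,0,0,0,0,0,0,0,0,0,0,0,0,0,0,0,0,0,0,0,0,0]

```text
t: 13.35
ee_pos: [0.5083, 0.0645, 0.0941]
eef_rot: [[0.782, -0.623, -0.009], [-0.623, -0.782, 0.003], [-0.009, 0.003, -1.0]]
wrist_force: [-0.7, -0.7, 0.1]
finger_gap: 0.0292
```

```bash
python3 - <<'E'
from h import *; go((.5084,.0645,.096),-40)
from bench import optics
a=optics.read_camera("scene")["img"][165:265,195:295]
cv2.imwrite("pics/g3.png",cv2.resize(a,None,fx=4,fy=4,interpolation=cv2.INTER_CUBIC))
E
```

```text
t 13.35 p [0.5083 0.0645 0.0941] yang -128.5558329325674 tilt [-0.0088  0.0026 -1.    ] j [0.0417 0.3733 1.8101 0.0036 0.9668 2.2834] F [-0.6793 -0.7184  0.1234] T [-0.0763 -0.0554  0.1926] gap 0.029155934087346073
shift cm [ 0.0058  0.0003 -0.1925] turn -1.5455908565193268 mod -1.5455908565193268
```

View pics/g3.png

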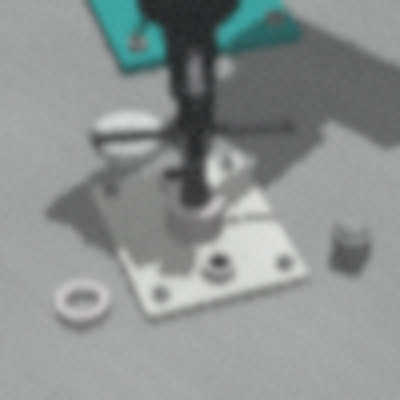

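The bar is across the image again, (95,138) to (295,127), which is 270°. Back a quarter turn to 180°.

>>> apply_moves:
  commands: [0,0,-0.01,-0.1,0,0,-0.01,-0.2,0,0,-0.02,-0.3,0,0,-0.02,-0.4,0,0,-0.03,-0.5,0,0,-0.03,-0.6,0,0,-0.03,-0.7,0,0,-0.04,-0.8]

```text
t: 14.07
ee_pos: [0.5083, 0.0646, 0.0944]
eef_rot: [[0.991, 0.131, -0.009], [0.131, -0.991, 0.003], [-0.008, -0.004, -1.0]]
wrist_force: [-0.1, 0.1, -0.5]
finger_gap: 0.029
```

>>> apply_moves:
  commands: [0,0,-0.01,-0.1,0,0,-0.01,-0.2,0,0,-0.02,-0.3,0,0,-0.02,-0.4,0,0,-0.03,-0.5,0,0,-0.03,-0.6,0,0,-0.03,-0.7,0,0,-0.04,-0.75]

```text
t: 14.73
ee_pos: [0.5084, 0.0646, 0.0948]
eef_rot: [[0.633, 0.774, -0.009], [0.774, -0.633, 0.003], [-0.003, -0.009, -1.0]]
wrist_force: [-0.3, 1.1, -1.8]
finger_gap: 0.029
```

>>> apply_moves:
  commands: [0,0,0,0,0,0,0,0,0,0,0,0,0,0,0,0,0,0,0,0,0,0,0,0,0,0,0,0,0,0,0,0]

```text
t: 15.4
ee_pos: [0.5084, 0.0646, 0.0948]
eef_rot: [[0.633, 0.774, -0.009], [0.774, -0.633, 0.003], [-0.003, -0.009, -1.0]]
wrist_force: [-0.9, 0.0, -0.5]
finger_gap: 0.0291
```

>>> apply_moves:
  commands: [0,0,0,0,0,0,0,0,0,0,0,0,0,0,0,0,0,0,0,0,0,0,0,0,0,0,0,0,0,0,0,0]
  gripper: 100

```text
t: 16.07
ee_pos: [0.5084, 0.0646, 0.0948]
eef_rot: [[0.633, 0.774, -0.009], [0.774, -0.633, 0.003], [-0.003, -0.009, -1.0]]
wrist_force: [1.3, -0.0, -0.5]
finger_gap: 0.0855
```

```bash
python3 -c "
from h import *; go((.5084,.0645,.155),140)"
```

```text
t 16.0667 p [0.5084 0.0646 0.0948] yang -39.29871533865625 tilt [-0.0086  0.0029 -1.    ] j [0.0415 0.3723 1.8094 0.0039 0.9684 0.7252] F [ 1.2963 -0.0323 -0.5237] T [ 0.0049 -0.011  -0.0282] gap 0.08553186169584936
shift cm [-0.0237 -0.046  -6.0197] turn -3.1293529272556113 mod -3.1293529272556113
```

>>> apply_moves:
  commands: [0,0,-1.5,0,0,0,-3,0,0,0,-4.5,-0.08,0,0,-6,-0.2,0,0,-6,-0.32,0,0,-6,-0.44,0,0,-6,-0.56,0,0,-6,-0.68]

```text
t: 16.73
ee_pos: [0.5089, 0.0644, 0.155]
eef_rot: [[-0.0, 1.0, -0.008], [1.0, 0.0, 0.003], [0.003, -0.008, -1.0]]
wrist_force: [-0.5, -0.0, 0.4]
finger_gap: 0.0854
```

>>> apply_moves:
  commands: [0,0,0,-0.12,0,0,0,-0.24,0,0,0,-0.36,0,0,0,-0.48,0,0,0,-0.6,0,0,0,-0.72,0,0,0,-0.84,0,0,0,-0.96]

```text
t: 17.4
ee_pos: [0.5088, 0.0644, 0.155]
eef_rot: [[-0.823, 0.569, -0.008], [0.569, 0.823, 0.003], [0.009, -0.002, -1.0]]
wrist_force: [-0.2, 1.5, 0.6]
finger_gap: 0.0856
```

>>> apply_moves:
  commands: [0,0,0,-0.12,0,0,0,-0.24,0,0,0,-0.36,0,0,0,-0.48,0,0,0,-0.6,0,0,0,-0.72,0,0,0,-0.84,0,0,0,-0.96]

```text
t: 18.07
ee_pos: [0.5087, 0.0644, 0.1549]
eef_rot: [[-0.935, -0.353, -0.009], [-0.353, 0.935, 0.003], [0.007, 0.006, -1.0]]
wrist_force: [-1.0, 0.5, 0.7]
finger_gap: 0.0857
```

```bash
python3 -c "
from h import *; go((.5084,.0645,.095),140)"
```

```text
t 18.0667 p [0.5087 0.0644 0.1549] yang 110.69834201864138 tilt [-0.0086  0.0029 -1.    ] j [ 0.0412  0.2987  1.7357  0.0036  1.1157 -1.8924] F [-0.9792  0.5402  0.7453] T [ 0.0146  0.0097 -0.0529] gap 0.0857275339104406
shift cm [-0.0197 -0.017   5.9944] turn -0.5114104080679831 mod -0.5114104080679831
```

>>> apply_moves:
  commands: [0,0,0,-0.12,0,0,0,-0.24,0,0,0,-0.36,0,0,0,-0.48,0,0,0,-0.51,0,0,0,-0.51]

```text
t: 18.57
ee_pos: [0.5085, 0.0644, 0.1549]
eef_rot: [[-0.643, -0.766, -0.009], [-0.766, 0.643, 0.003], [0.003, 0.009, -1.0]]
wrist_force: [-0.6, -0.3, 0.3]
finger_gap: 0.0853
```

>>> apply_moves:
  commands: [0,0,1,0,0,0,2,0,0,0,3,0,0,0,4,0,0,0,5,0,0,0,6,0,0,0,6,0,0,0,6,0]

```text
t: 19.23
ee_pos: [0.5073, 0.0645, 0.0938]
eef_rot: [[-0.643, -0.765, -0.011], [-0.765, 0.643, 0.003], [0.005, 0.01, -1.0]]
wrist_force: [-0.4, 0.1, -0.2]
finger_gap: 0.0859
```

```bash
python3 -c "
from h import *; go((.5084,.0645,.095),140)"
```

```text
t 19.2333 p [0.5073 0.0645 0.0938] yang 139.94719722605865 tilt [-0.0111  0.0028 -0.9999] j [ 0.0415  0.3735  1.8109  0.0039  0.9683 -2.4033] F [-0.4407  0.1223 -0.2331] T [ 0.0292 -0.0065  0.0204] gap 0.08586140854761486
shift cm [-0.0692 -0.0847 -0.1192] turn -0.0009215822594628502 mod -0.0009215822594628165
```

>>> apply_moves:
  commands: [-0.07,-0.08,-0.1,0,-0.07,-0.08,-0.1,0,-0.07,-0.08,-0.1,0,-0.07,-0.08,-0.1,0,-0.07,-0.08,-0.1,0,-0.07,-0.08,-0.1,0,-0.07,-0.08,-0.1,0,-0.07,-0.08,-0.1,0]
  gripper: 0
  grip_force: 25

```text
t: 19.9
ee_pos: [0.5085, 0.0648, 0.0954]
eef_rot: [[-0.643, -0.765, -0.01], [-0.765, 0.643, 0.003], [0.004, 0.01, -1.0]]
wrist_force: [-1.3, 0.3, 5.4]
finger_gap: 0.0293
```

>>> apply_moves:
  commands: [0,0,0,0.05,0,0,0.01,0.12,0,0,0.01,0.22,0,0,0.02,0.32,0,0,0.02,0.42,0,0,0.03,0.52,0,0,0.03,0.62,0,0,0.04,0.72]

```text
t: 20.57
ee_pos: [0.5086, 0.0646, 0.0951]
eef_rot: [[-0.989, -0.147, -0.01], [-0.147, 0.989, 0.003], [0.01, 0.004, -1.0]]
wrist_force: [-0.7, -0.6, 3.5]
finger_gap: 0.0292
```

>>> apply_moves:
  commands: [0,0,0.01,0.1,0,0,0.01,0.2,0,0,0.02,0.3,0,0,0.02,0.4,0,0,0.03,0.5,0,0,0.03,0.6,0,0,0.03,0.7,0,0,0.04,0.8]

```text
t: 21.23
ee_pos: [0.5086, 0.0644, 0.0948]
eef_rot: [[-0.792, 0.611, -0.01], [0.611, 0.792, 0.003], [0.009, -0.004, -1.0]]
wrist_force: [-1.8, -1.2, 1.8]
finger_gap: 0.0293
```

```bash
python3 -c "
from h import *; go((.5084,.0645,.095),140-120)"
```

```text
t 21.2333 p [0.5086 0.0644 0.0948] yang 52.347337513914574 tilt [-0.0098  0.0025 -0.9999] j [ 0.0415  0.3731  1.8082  0.0036  0.97   -0.8742] F [-1.7883 -1.22    1.84  ] T [ 0.2514 -0.1675  0.1898] gap 0.0292818205998123
shift cm [ 0.0166 -0.0043 -0.0238] turn 0.5645675438716864 mod 0.5645675438716866
```

>>> apply_moves:
  commands: [0,0,0,0.06,0,0,0,0.12,0,0,0.01,0.18,0,0,0.01,0.24,0,0,0.01,0.3,0,0,0.01,0.36,0,0,0.02,0.42,0,0,0.02,0.48]

```text
t: 21.9
ee_pos: [0.5085, 0.0643, 0.0945]
eef_rot: [[-0.418, 0.908, -0.01], [0.908, 0.418, 0.002], [0.006, -0.008, -1.0]]
wrist_force: [-1.6, -0.1, 1.1]
finger_gap: 0.029
```

```bash
python3 -c "
from h import *; go((.5084,.0645,.095),140-120)"
```

```text
t 21.9 p [0.5085 0.0643 0.0945] yang 24.70297780855122 tilt [-0.0095  0.0022 -1.    ] j [ 0.0414  0.3733  1.8088  0.0032  0.9689 -0.3915] F [-1.5525 -0.0913  1.1317] T [ 0.1294 -0.269   0.165 ] gap 0.029011007514074028
shift cm [ 0.0254 -0.0021 -0.0529] turn 0.08208244740744634 mod 0.08208244740744641
```

>>> apply_moves:
  commands: [0,0,0,0.03,0,0,0,0.06,0,0,0,0.09,0,0,0,0.12,0,0,0.01,0.15,0,0,0.01,0.18,0,0,0.01,0.2,0,0,0.01,0.2]

```text
t: 22.57
ee_pos: [0.5085, 0.0642, 0.0943]
eef_rot: [[-0.229, 0.973, -0.009], [0.973, 0.229, 0.002], [0.004, -0.009, -1.0]]
wrist_force: [-0.8, -0.6, 0.8]
finger_gap: 0.0291
```

```bash
python3 -c "
from h import *; go((.5084,.0645,.095),140-150)"
```

```text
t 22.5667 p [0.5085 0.0642 0.0943] yang 13.234173467674575 tilt [-0.0094  0.0021 -1.    ] j [ 0.0415  0.3733  1.8092  0.003   0.9684 -0.1912] F [-0.8151 -0.5695  0.8072] T [ 0.1228 -0.3157  0.1368] gap 0.02909343724891493
shift cm [ 0.0269  0.0004 -0.066 ] turn 0.4055128259904296 mod 0.4055128259904297
```

>>> apply_moves:
  commands: [0,0,0,0.03,0,0,0,0.06,0,0,0,0.09,0,0,0,0.12,0,0,0.01,0.15,0,0,0.01,0.18,0,0,0.01,0.2,0,0,0.01,0.2]

```text
t: 23.23
ee_pos: [0.5084, 0.0642, 0.0942]
eef_rot: [[-0.031, 0.999, -0.009], [1.0, 0.031, 0.002], [0.002, -0.009, -1.0]]
wrist_force: [-1.0, 0.6, 0.7]
finger_gap: 0.0293
```

```bash
python3 -c "
from h import *; go((.5084,.0645,.095),140-150)"
```

```text
t 23.2333 p [0.5084 0.0642 0.0942] yang 1.7745734944887825 tilt [-0.0094  0.002  -1.    ] j [0.0414 0.3734 1.8094 0.0029 0.9681 0.0088] F [-1.0139  0.616   0.7121] T [ 0.1037 -0.2846  0.1284] gap 0.029333747526017175
shift cm [ 0.029   0.0018 -0.0756] turn 0.20550507549688365 mod 0.20550507549688346
```

>>> apply_moves:
  commands: [0,0,0,0.03,0,0,0,0.06,0,0,0,0.09,0,0,0,0.12,0,0,0.01,0.15,0,0,0.01,0.18,0,0,0.01,0.2,0,0,0.01,0.2]

```text
t: 23.9
ee_pos: [0.5083, 0.0642, 0.0941]
eef_rot: [[0.168, 0.986, -0.009], [0.986, -0.168, 0.002], [0.0, -0.01, -1.0]]
wrist_force: [-1.7, 0.8, 1.2]
finger_gap: 0.0291
```

```bash
python3 -c "
from h import *; go((.5084,.0645,.095),140-150)"
```

```text
t 23.9 p [0.5083 0.0642 0.0941] yang -9.676122158270214 tilt [-0.0095  0.002  -1.    ] j [0.0415 0.3735 1.8096 0.0029 0.9679 0.2087] F [-1.6555  0.7665  1.203 ] T [ 0.0262 -0.296   0.1279] gap 0.029057895336913993
shift cm [ 0.0305  0.0033 -0.0865] turn 0.00565273471243785 mod 0.00565273471243799
```

>>> apply_moves:
  commands: [0,0,0,0.03,0,0,0,0.06,0,0,0,0.09,0,0,0,0.12,0,0,0.01,0.15,0,0,0.01,0.15]

```text
t: 24.4
ee_pos: [0.5083, 0.0642, 0.0941]
eef_rot: [[0.313, 0.95, -0.01], [0.95, -0.313, 0.002], [-0.001, -0.01, -1.0]]
wrist_force: [-2.2, 0.5, 1.6]
finger_gap: 0.0293
```

```bash
python3 -c "
from h import *; go((.5084,.0645,.095),140-180)"
```

```text
t 24.4 p [0.5083 0.0642 0.0941] yang -18.250276882464846 tilt [-0.0095  0.0019 -1.    ] j [0.0415 0.3735 1.8098 0.0027 0.9677 0.3585] F [-2.2064  0.5458  1.5573] T [ 0.0336 -0.2617  0.0976] gap 0.02932006761710557
shift cm [ 0.0327  0.0035 -0.0923] turn 0.37960427979811406 mod 0.37960427979811406
```

```bash
python3 - <<'E'
from h import *
from bench import optics
for n,(y,x) in dict(scene=(155,190),top=(130,205)).items():
    c=optics.read_camera(n); c0=np.load(n+".npz")
    globals()[n]=c["img"][y:y+100,x:x+100]
cv2.imwrite("pics/g4.png",cv2.resize(np.hstack([scene,top]),None,fx=4,fy=4,interpolation=cv2.INTER_CUBIC))
E
```

```text
(no output)
```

View pics/g4.png

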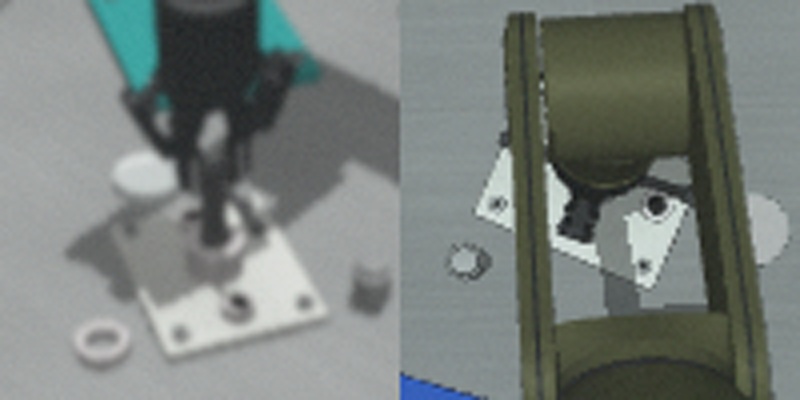

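The top panel shows the bar from (503,137) to (690,190), about 16° in the image against 38.6° at the start. That is about 337° of turn, so it still follows the tool (338°) and hasn't bottomed.

>>> apply_moves:
  commands: [0,0,0,0.03,0,0,0,0.06,0,0,0,0.09,0,0,0,0.12,0,0,0,0.12,0,0,0,0.12]

```text
t: 25.0
ee_pos: [0.5082, 0.0642, 0.094]
eef_rot: [[0.422, 0.906, -0.01], [0.907, -0.422, 0.002], [-0.002, -0.01, -1.0]]
wrist_force: [-2.5, 0.5, 0.3]
finger_gap: 0.0292
```

```bash
python3 -c "
from h import *; go((.5084,.0645,.095),140-180)"
```

```text
t 25.0 p [0.5082 0.0642 0.094 ] yang -24.973991064184904 tilt [-0.0096  0.0019 -1.    ] j [0.0416 0.3736 1.8098 0.0028 0.9677 0.4758] F [-2.4509  0.5201  0.2736] T [-0.0916 -0.2282  0.1177] gap 0.029248250578162834
shift cm [ 0.0307  0.0021 -0.0969] turn 0.2622533293640627 mod 0.26225332936406254
```

>>> apply_moves:
  commands: [0,0,0,0.03,0,0,0,0.06,0,0,0,0.09,0,0,0,0.12,0,0,0,0.12,0,0,0,0.12]

```text
t: 25.5
ee_pos: [0.5081, 0.0641, 0.0939]
eef_rot: [[0.526, 0.851, -0.01], [0.851, -0.526, 0.002], [-0.004, -0.009, -1.0]]
wrist_force: [-1.9, -0.0, 1.3]
finger_gap: 0.029
```

```bash
python3 -c "
from h import *; go((.5084,.0645,.095),140-180)
from bench import manip;s=manip.sense();print(s['tau'][5])"
```

```text
t 25.5 p [0.5081 0.0641 0.0939] yang -31.717600981987918 tilt [-0.01    0.0016 -0.9999] j [0.0416 0.3737 1.81   0.0024 0.9678 0.5938] F [-1.8772 -0.0051  1.2633] T [-0.0753 -0.1678  0.4902] gap 0.028997378145720322
shift cm [ 0.0473  0.0068 -0.1079] turn 0.14455513282825597 mod 0.14455513282825594
0.5046931654214859
```

The torque jumped from 0.12 to 0.49 N m, so the tap has bottomed (spring twist about 4°). I'll relieve the twist, release and lift.

>>> apply_moves:
  commands: [0,0,0,-0.02,0,0,0,-0.04,0,0,0,-0.055,0,0,0,-0.055,0,0,0,-0.055]

```text
t: 25.92
ee_pos: [0.5081, 0.0642, 0.0939]
eef_rot: [[0.478, 0.878, -0.01], [0.878, -0.478, 0.002], [-0.003, -0.01, -1.0]]
wrist_force: [-2.0, 0.6, 1.7]
finger_gap: 0.0294
```

>>> apply_moves:
  commands: [0,0,0,0,0,0,0,0,0,0,0,0,0,0,0,0,0,0,0,0,0,0,0,0,0,0,0,0,0,0,0,0]
  gripper: 100

```text
t: 26.58
ee_pos: [0.5081, 0.0641, 0.0939]
eef_rot: [[0.478, 0.878, -0.01], [0.878, -0.478, 0.002], [-0.003, -0.01, -1.0]]
wrist_force: [-0.4, 1.0, -0.3]
finger_gap: 0.0856
```

>>> apply_moves:
  commands: [0,0,-2,0,0,0,-4,0,0,0,-7,0,0,0,-10,0,0,0,-13,0,0,0,-16,0,0,0,-18,0,0,0,-18,0]

```text
t: 27.25
ee_pos: [0.5129, 0.064, 0.2791]
eef_rot: [[0.478, 0.878, 0.0], [0.878, -0.478, 0.002], [0.002, -0.001, -1.0]]
wrist_force: [0.9, 1.3, 0.6]
finger_gap: 0.085
```

```bash
python3 -c "
from h import *; go((.5084,-.25,.27),140-180)"
```

```text
t 27.25 p [0.5129 0.064  0.2791] yang -28.564467208309082 tilt [ 0.0001  0.0021 -1.    ] j [0.0409 0.1903 1.5471 0.0022 1.404  0.5391] F [0.9152 1.265  0.5841] T [-0.0275 -0.0258  0.0225] gap 0.08502148191371896
shift cm [-27.7933  14.6233   0.8382] turn 0.19958769893478537 mod 0.19958769893478534
```

Moving the arm aside to clear the top view for a final check of the bar angle.

>>> apply_moves:
  commands: [-3.5,1.8,0,0,-7,3.6,0,0,-10.5,5.4,0,0,-14,7.2,0,0,-17.5,9,0,0,-21,11,0,0,-24.5,13,0,0,-27.5,14.5,0,0]

```text
t: 27.92
ee_pos: [0.5081, -0.2495, 0.2772]
eef_rot: [[0.479, 0.878, -0.001], [0.878, -0.479, 0.002], [0.001, -0.002, -1.0]]
wrist_force: [0.5, -0.0, 0.1]
finger_gap: 0.0856
```

```bash
python3 - <<'E'
from h import *
from bench import optics
cv2.imwrite("pics/fin.png",cv2.resize(optics.read_camera("top")["img"][130:220,205:315],None,fx=6,fy=6,interpolation=cv2.INTER_CUBIC))
E
```

```text
(no output)
```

View pics/fin.png

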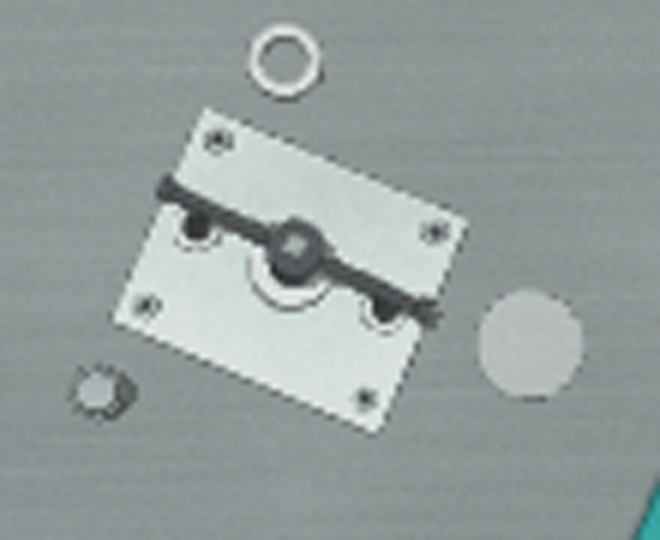

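The bar runs from (168,187) to (428,313), which is 25.9° in the image, so it has turned about 347°. That puts the tap at z ≈ 107.1 mm, below the 107.36 mm limit. The collar (285,61), dish (530,345) and objective (100,392) haven't moved. Handing in.

```bash
python3 -c "
from bench import manip; print(manip.sign_off())"
```

```text
the job is handed in; nothing more can be done
None
```

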